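# Press a filter cartridge home with a ratchet clamp and run the jaw back

## Task

Use the bench ratchet clamp to press the green-capped cartridge fully home in its white holder: pump the orange trigger until it goes firm because the cartridge is home, and keep a firm squeeze on it for a moment (about 16 N of push on the trigger; much over 20 N would damage the cartridge). Then let the trigger go, press the yellow release lever and hold it down until the jaw has run all the way back. Work only the trigger and the release lever: do not push the moving bar, jaw or cartridge yourself, and leave the small things near the clamp where they are.

Things in the scene. Friction and masses are not known exactly. Their poses are not given: they have to be found in the camera images.
- clamp: Bench ratchet clamp, fixed to the worktop: aluminium plate 340 x 64 x 8 mm (x = -125 to 215 mm), blue frame 33 mm wide, up to z = 58 mm, 72 mm at x = -81 to -55, 87 mm at x = 30 to 60. Toothed bar at z = 41 to 55 mm, its rear end at x = -116 mm plus the jaw joint. Origin on the worktop under the trigger's pivot; x: the way the jaw advances to the holder; z up.
- trigger_pad (a point): Middle of the rear face of the orange trigger's cross bar, where it is pushed along clamp +x, from behind or by squeezing it to the post. Round bar, 14 mm thick, 36 mm long across the clamp, its centre 7 mm ahead of this point, 100 mm from the pivot. At rest it is at clamp x = -28, z = 116 mm. Above z = 90 mm nothing stands behind or over it.
- trigger_hinge (a point): Pivot of the trigger lever, clamp x = 0, z = 20 mm; axis across the clamp. At rest the lever leans back 0.21 rad. Once the cartridge is home, a push held still on the cross bar presses it with about: 14 N of push, 16 to 20 N; 16 N, 19 to 23 N; 19 N, 26 to 29 N; 21 N, over 30 N (too much). The push then rises by about 2 N per mm of cross bar travel.
- grip_post (a point): Middle of the front face of the fixed black grip post that stands ahead of the trigger (9 mm thick, 33 mm wide, clamp z = 71 to 137 mm; its front face at clamp x = 40.5 mm). Trigger and post together are 69 mm thick at rest.
- trigger (a joint): Trigger angle, rad: 0 at rest, 0.42 at its own stop (42 mm of travel), where it also goes firm; it springs back when let go. The first 0.1 to 0.17 rad is free play; a full stroke gains 6 or 12 mm of jaw (teeth of 6 mm; let go, the jaw drops back by up to a tooth). Slow push: 2 to 6 N with the jaw free, 6 to 10 N moving the cartridge, with brief knocks up to 13 N.
- release_pad (a point): Middle of the top face of the yellow release lever's thumb pad (26 mm along the clamp, 28 mm across, 5 mm thick), at clamp x = -110 mm, 80 mm above the worktop at rest. Press straight down from above; the pad moves some 6 mm backward as it goes down. Nothing stands above or behind it.
- release_lever (a joint): Release lever angle, rad: about 0 at rest, 0.30 at its stop (pad 13 mm lower). The ratchet is free above about 0.16 (pad 7 mm down) and catches again when the lever comes up. It takes 1 to 3 N, up to about 12 N while the ratchet is still under load.
- jaw (a joint): How far the jaw and its bar have advanced from fully back, m: 0 fully back, 0.062 at the front stop. The holding ratchet stops it from going back; with the release lever held down and the trigger let go, a spring runs it back by itself at some 80 mm/s.
- jaw_bar: The moving steel toothed bar with the black jaw (14 x 40 x 48 mm) at its front end, with all it carries; origin and axes as the clamp's, shifted forward by the jaw joint's value.
- press_pad: Black rubber pressing pad at the jaw's front, 30 mm in diameter, its centre 46 mm above the worktop and its face at clamp x = 112 mm plus the jaw joint's value. It is sprung: it yields above 10 N, at 8 N per mm. Origin as the jaw's.
- holder: White cartridge holder, 40 x 48 x 62 mm, fixed on the clamp's plate in front of the jaw at a place along the plate that varies. Origin under the middle of the face toward the jaw, at plate height; axes as the clamp's.
- cartridge (a joint): How far the cartridge has gone into its holder from its proudest position, m: 0.020 is fully home against the stop. It slides stiffly (about 6 N) and stays where it is left.
- cartridge_cap: Green cap of the cartridge, 32 mm in diameter, 8 mm thick, facing the jaw, with its axis 46 mm above the worktop; origin and axes as the holder's, shifted forward by the cartridge joint's value. Its face toward the jaw lies 31 mm before the holder's origin when the joint is 0 and 11 mm before it when home.
- vial: Bystander: standing glass vial with a blue cap, 28 mm in diameter, 60 mm tall, origin at the middle of its underside.
- red_cap: Bystander: red ribbed bottle cap, 53 mm in diameter, 25 mm tall, origin at the middle of its underside.
- fitting: Bystander: brass tee fitting, 28 x 60 x 16 mm, lying; origin at the middle of its underside.

How it is judged:
By the outcome, as a careful person would: the job done as asked, in the order asked, and still so for the second after the job is handed in, with the robot touching nothing.
It also fails if it takes over 72 s, if anything falls off the work surface, if the arm or the gripper's body presses on something with over 40 N, if the wrist force passes 120 N, or if a joint passes its speed limit or range.

## Robot

A 7-joint arm with a two-finger parallel gripper is mounted at the origin on a cart in front of the work surface, level with it; the furniture and walls round the work are solid. World frame = base frame: x ahead of the robot, y to its left, z up, the work surface at z = 0. Lengths are in m, angles in rad, forces in N, time in s.
With the tool pointing down it reaches from about 0.4 to 0.85 m from the base axis. Payload 4.5 kg.
Tool frame: the origin (TCP) lies at the very end of the fingers, on their centre line; the grasp point (between the pads) lies 19 mm behind it (r.pinch_z is the distance from the TCP to the grasp point, in m); z points along the fingers, y is the line along which they close (so a half turn about z gives the same grasp; the last joint's range is limited). The gripper opens to 88 mm and grips with 3 to 60 N. Pads are 18 mm wide; open, the fingers measure 123 mm over their backs; the gripper's body (75 mm by 187 mm) begins 45 mm behind the grasp point.
Start: joints at [-1.106, 0.689, -0.195, 1.565, 0.157, 0.902, -0.215], TCP at [0.261, 0.568, 0.239] pointing down, gripper open.
Joint ranges: [-3.01, 3.01], [-0.46, 2.08], [-1.47, 1.51], [0.13, 2.56], [-1, 4.14], [0.04, 2.09], [-2.66, 2.66]. Speed limits (rad/s): [2.57, 2.57, 3.14, 3.14, 3.14, 3.14, 3.14].

## Interface

Orientations are given as a unit quaternion [x, y, z, w].
In Python, from plant import r, cams gives the robot as it stands.
- The arm moves only by the shell command python3 -m pendant 'ROWS' [FORCE]. ROWS is JSON, a list of rows, each a list of 3 entries, a list of its own where there are three numbers: the closure, from -1 (fully open) to 1 (shut), then the shift along the tool's x, y, z in mm, then the turn, a rotation vector about the tool's x, y, z in degrees. A call has 1 to 8 rows; each row shifts and turns the commanded pose from where the row before left it, along the tool's axes as they then stand; what a row does not reach is not made up. A row lasts 1/8 s, in which the tool goes at most 62.5 mm and 10.7 degrees, less where a joint would pass 70% of its speed; a pose out of reach is approached as far as the arm can. A call with a gripper value outside its range is refused whole. The fingers move at their own pace and stop on an object; FORCE is the grip in N (left out, the last holds). Time passes only in rows, so rows that do not move let the fingers close. It gives the time, the measured TCP pose, the force, the opening and the grip force at its end, in the units of the state.
- r.get_state(): the state, without advancing time (a new reading comes with each control period).
- cams.snapshot(name): name is "scene" or "top" or "wrist"; returns a dict with "img" (480x640x3 uint8, red, green, blue), "camera_matrix" (3x3 intrinsics, pixels), "D" ([k1, k2, p1, p2, k3] as OpenCV has them; the pictures are not rectified), "camera_from_world" (4x4, takes a point from world to camera coordinates); the wrist camera has in their place "tool_from_camera" (4x4, takes a point from camera to tool coordinates, whose origin is the TCP and whose axes are the flange's). Camera axes: x right, y up, looking along -z (the intrinsics and any distortion apply to the point x, -y, -z); pixel columns grow to the right and rows downward; lengths in m; the calibration is good to about 2 mm. A picture is of the moment at which its call begins: read the wrist's pose just before it. There is no depth.
- r.finish_job(): hands the job in; it is judged then, once.
The state is a dict: "clock": time; "q": joint angles; "qd": joint speeds; "joint_torque": joint torques, N m; "tool_pos": TCP position; "eef_rot": TCP orientation; "contact_force": force on the tool from outside, world axes, zero at the start; "moment": the same for the moment, N m; "opening": opening from 0.0 (shut) to 1.0 (fully open); "finger_force": force on a finger pad.
Only numpy, scipy, OpenCV 4.12 (cv2) and the standard library are available. Lean on these libraries where they do the work, as an engineer would, in place of code of your own. Each camera call takes 0.05 s, during which the arm holds its last target. There are 200 camera calls.

## Working session

There is one attempt and no reset: what is moved stays moved. The work goes in short steps, Python scripts to look and compute and a shell command to move; the robot and the scene stay as the last step left them, time stands still between calls to the robot, and variables do not carry over. Pictures are saved under pics/ and viewed, at most 10 in all, crops included, and the job is handed in when it is done.

```bash
ls; mkdir -p pics; python3 - <<'E'
from plant import r,cams
import cv2,numpy as np
s=r.get_state();print({k:np.round(v,3) for k,v in s.items()})
for n in ("scene","top"):
    d=cams.snapshot(n);cv2.imwrite(f"pics/{n}.png",d["img"][...,::-1]);print(n,d["camera_matrix"],d["D"],np.round(d["camera_from_world"],3))
E
```

```text
pics
{'clock': np.float64(0.0), 'q': array([-1.106,  0.69 , -0.195,  1.566,  0.157,  0.902, -0.215]), 'qd': array([ 0.   ,  0.   ,  0.001, -0.001, -0.   ,  0.001,  0.002]), 'joint_torque': array([ 0.0000e+00, -5.2756e+01, -1.2670e+00, -1.5342e+01, -5.3000e-02,
        7.0000e-03,  0.0000e+00]), 'tool_pos': array([0.261, 0.567, 0.238]), 'eef_rot': array([ 0.214,  0.977, -0.001, -0.   ]), 'contact_force': array([-0.031, -0.138, -0.419]), 'moment': array([ 0.079,  0.001, -0.015]), 'finger_force': np.float64(0.0), 'opening': np.float64(1.001)}
scene [[593.78759079   0.         316.46932391]
 [  0.         593.78759079 248.03406714]
 [  0.           0.           1.        ]] [-0.20367325  0.          0.          0.          0.        ] [[ 0.886 -0.464  0.02  -0.588]
 [ 0.297  0.598  0.744 -0.128]
 [-0.357 -0.653  0.668 -0.948]
 [ 0.     0.     0.     1.   ]]
top [[516.51845896   0.         329.83753953]
 [  0.         516.51845896 238.60950125]
 [  0.           0.           1.        ]] [-0.01720432  0.          0.          0.          0.        ] [[-0.015 -1.     0.002 -0.166]
 [ 0.982 -0.014  0.189 -0.579]
 [-0.189  0.005  0.982 -0.842]
 [ 0.     0.     0.     1.   ]]
```

View pics/scene.png

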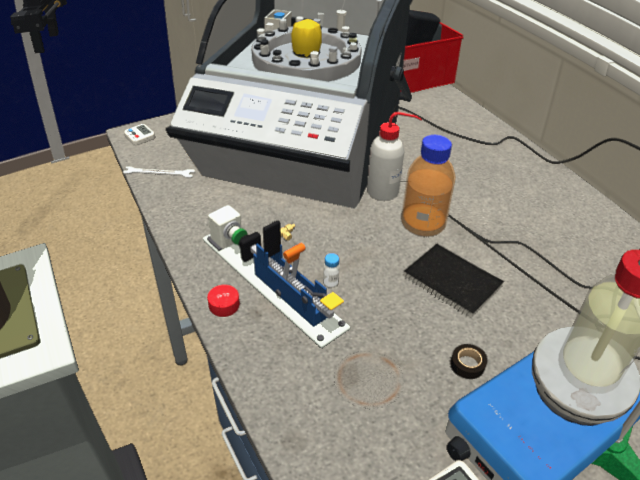

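View pics/top.png

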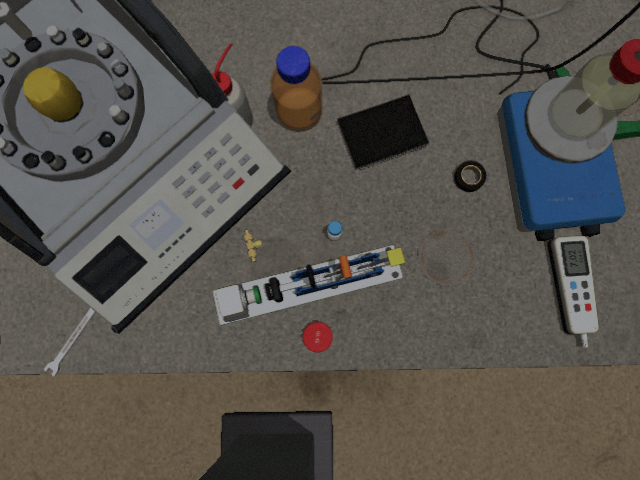

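The scene view shows the clamp with orange trigger (295,252), yellow release pad (332,300) and green cap (237,233). In the top view they are at about (346,267), (396,257) and (257,294). The vial is at (335,230), the red cap at (318,337) and the fitting at (252,245).

```bash
cat > h.py <<'E'
import cv2,numpy as np
def ray(d,uv):
    p=cv2.undistortPoints(np.array([[uv]],float),d["camera_matrix"],np.array(d["D"]))[0,0]
    T=np.array(d["camera_from_world"]);R=T[:3,:3]
    return -R.T@T[:3,3], R.T@np.array([p[0],-p[1],-1.])
def onz(d,uv,z):
    c,v=ray(d,uv);return c+v*(z-c[2])/v[2]
def tri(d1,u1,d2,u2):
    c1,v1=ray(d1,u1);c2,v2=ray(d2,u2)
    s=np.linalg.lstsq(np.c_[v1,-v2],c2-c1,rcond=None)[0]
    a,b=c1+s[0]*v1,c2+s[1]*v2;return (a+b)/2,np.linalg.norm(a-b)
def cen(img,lo,hi,box,full=False):
    x0,y0,x1,y1=box
    m=cv2.inRange(cv2.cvtColor(np.ascontiguousarray(img[y0:y1,x0:x1]),cv2.COLOR_RGB2HSV),lo,hi)
    n,l,st,c=cv2.connectedComponentsWithStats(m);i=1+np.argmax(st[1:,4])
    return c[i]+[x0,y0],st[i,4]
E
python3 - <<'E'
from plant import cams
from h import *
np.set_printoptions(precision=4,suppress=True)
S,T=cams.snapshot("scene"),cams.snapshot("top")
C={"orange":((5,150,90),(16,255,255)),"yellow":((22,130,120),(33,255,255)),"green":((55,100,40),(85,255,255))}
bs,bt=(200,200,360,350),(210,220,410,330)
P={}
for k,(lo,hi) in C.items():
    a,n=cen(S["img"],lo,hi,bs);b,m=cen(T["img"],lo,hi,bt)
    P[k],e=tri(S,a,T,b);print(k,a,n,b,m,P[k],e)
for k,z in (("orange",.12),("yellow",.08)): print(k,onz(T,cen(T["img"],*C[k],bt)[0],z))
# plate white corners in the top view
for box in(bt,):
    im=T["img"];m=cv2.inRange(cv2.cvtColor(im,cv2.COLOR_RGB2HSV),(0,0,140),(180,50,255));m2=np.zeros_like(m);m2[235:335,205:415]=m[235:335,205:415]
    n,l,st,c=cv2.connectedComponentsWithStats(cv2.morphologyEx(m2,cv2.MORPH_CLOSE,np.ones((5,5))))
    i=1+np.argmax(st[1:,4]);pts=np.argwhere(l==i)[:,::-1].astype(np.float32)
    R=cv2.minAreaRect(pts);print(R);q=[onz(T,p,.008) for p in cv2.boxPoints(R)];print(np.array(q))
big=cv2.resize(T["img"][225:335,205:415],None,fx=3.8,fy=3.8,interpolation=cv2.INTER_CUBIC)
cv2.imwrite("pics/t2.png",big[...,::-1])
E
```

```text
orange [293.572 252.339] 236 [344.8166 266.3077] 169 [ 0.5185 -0.1976  0.1152] 0.001903562057350838
yellow [331.4412 300.4496] 238 [395.3648 256.5536] 233 [ 0.5394 -0.2843  0.0783] 0.0007831479431412539
green [238.1594 235.2609] 138 [256.775 294.475] 80 [ 0.4811 -0.0479  0.0494] 0.001929195359706804
orange [ 0.5188 -0.1977  0.12  ]
yellow [ 0.5395 -0.2842  0.08  ]
((321.6934509277344, 280.2461242675781), (34.31010818481445, 157.1739959716797), 75.46554565429688)
[[ 0.5059 -0.0144  0.008 ]
 [ 0.574  -0.2913  0.008 ]
 [ 0.5128 -0.3045  0.008 ]
 [ 0.4464 -0.0307  0.008 ]]
```

View pics/t2.png

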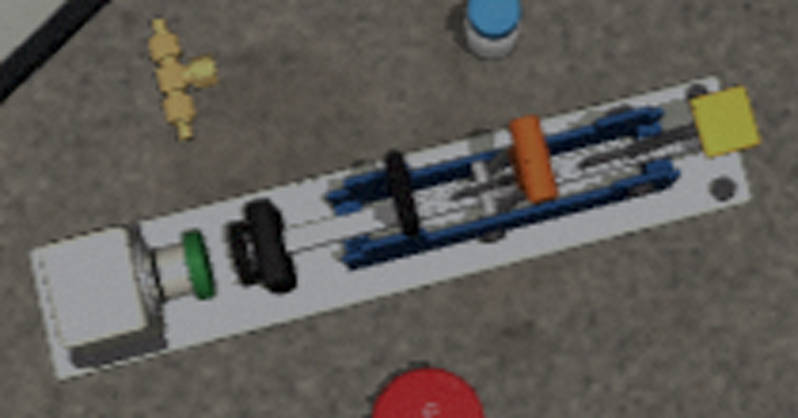

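The crop confirms the layout: the jaw pad is about 17 mm short of the green cap, and the clamp yaw is about 103.7°. I'll push from behind with the closed fingers. First I raise the tool and carry it round.

```bash
python3 -m pendant '[[1,[0,0,-55],[0,0,0]],[1,[0,0,-55],[0,0,0]],[1,[-30,-35,0],[0,0,0]],[1,[-38,-45,0],[0,0,0]],[1,[-38,-45,0],[0,0,0]],[1,[-38,-45,0],[0,0,0]],[1,[-38,-45,0],[0,0,0]],[1,[-38,-45,0],[0,0,0]]]' 10
python3 -m pendant '[[1,[-38,-45,0],[0,0,0]],[1,[-38,-45,0],[0,0,0]],[1,[-38,-45,0],[0,0,0]],[1,[-38,-45,0],[0,0,0]],[1,[0,0,0],[0,0,10.3]],[1,[0,0,0],[0,0,10.3]],[1,[0,0,0],[0,0,10.3]],[1,[0,0,0],[0,0,10.3]]]'
cat > st.py <<'E'
from plant import r
import numpy as np
from scipy.spatial.transform import Rotation as R
np.set_printoptions(precision=4,suppress=True)
d=np.array([np.cos(np.radians(103.7)),np.sin(np.radians(103.7)),0]);y=np.array([-d[1],d[0],0]);O=np.array([.5137,-.1773,0])
B=np.c_[d,y,[0,0,1]]
if __name__=="__main__":
    s=r.get_state();M=R.from_quat(s["eef_rot"]).as_matrix()
    print("t",s["clock"],"clamp pos mm",B.T@(s["tool_pos"]-O)*1e3,"F",B.T@s["contact_force"],"open",s["opening"])
    print("tool in clamp\n",B.T@M,"rot to go deg(tool)",np.degrees(R.from_matrix(M.T@np.c_[d,-y,[0,0,-1]]).as_rotvec()),"q",s["q"])
E
python3 st.py
```

```text
clock: 1.2
tool_pos: [0.3526, 0.2379, 0.3488]
eef_rot: [0.214, 0.977, 0.0, 0.0]
contact_force: [0.4, -0.4, -0.3]
opening: 0.116
finger_force: 0.0
clock: 2.2
tool_pos: [0.4151, 0.0127, 0.3487]
eef_rot: [0.546, 0.838, -0.0, -0.0]
contact_force: [-0.9, 0.3, 0.8]
opening: 0.004
finger_force: 0.0
t 2.2 clamp pos mm [207.9631  50.8052 348.6707] F [0.4703 0.8408 0.7517] open 0.003549191003437457
tool in clamp
 [[ 0.9846  0.1749  0.0001]
 [ 0.1749 -0.9846  0.0002]
 [ 0.0002 -0.0001 -1.    ]] rot to go deg(tool) [-0.0093 -0.0092 10.0737] q [-0.1945  0.2597  0.0695  1.9931 -0.0231  0.8897  0.3021]
```

```bash
python3 -m pendant '[[1,[0,0,0],[0,0,10.1]],[1,[-55,10,0],[0,0,0]],[1,[-55,10,0],[0,0,0]],[1,[-55,10,0],[0,0,0]],[1,[-55,10,0],[0,0,0]],[1,[-53,11,0],[0,0,0]],[1,[0,0,50],[0,0,0]],[1,[0,0,50],[0,0,0]]]' 10
python3 -m pendant '[[1,[0,0,40],[0,0,0]],[1,[0,0,35],[0,0,0]],[1,[0,0,0],[0,0,0]]]'
python3 st.py
python3 - <<'E'
from plant import r,cams
import cv2
d=cams.snapshot("wrist");cv2.imwrite("pics/w1.png",d["img"][...,::-1]);print(d["tool_from_camera"].round(4),d["camera_matrix"],d["D"])
E
```

```text
clock: 3.2
tool_pos: [0.5312, -0.2406, 0.2475]
eef_rot: [0.616, 0.788, 0.0, 0.001]
contact_force: [0.2, -0.0, -0.3]
opening: 0.004
finger_force: 0.0
clock: 3.58
tool_pos: [0.5291, -0.2388, 0.1714]
eef_rot: [0.615, 0.788, -0.001, -0.003]
contact_force: [-0.7, -0.0, 0.0]
opening: 0.008
finger_force: 0.0
t 3.575 clamp pos mm [-63.3565  -0.3652 171.3911] F [0.1371 0.7064 0.0273] open 0.007660398007659812
tool in clamp
 [[ 1.      0.0058  0.0037]
 [ 0.0058 -1.      0.0048]
 [ 0.0037 -0.0048 -1.    ]] rot to go deg(tool) [-0.2748 -0.2126  0.3319] q [ 0.2755  0.7234  0.1195  1.773  -0.1297  0.6589  0.7134]
[[-4.000e-04  9.501e-01  3.118e-01  8.110e-02]
 [ 1.000e+00  1.000e-04  1.000e-03  8.000e-04]
 [ 9.000e-04  3.118e-01 -9.501e-01 -1.457e-01]
 [ 0.000e+00  0.000e+00  0.000e+00  1.000e+00]] [[416.15545295   0.         320.17283102]
 [  0.         416.15545295 241.92421183]
 [  0.           0.           1.        ]] [-0.05290386  0.          0.          0.          0.        ]
```

View pics/w1.png

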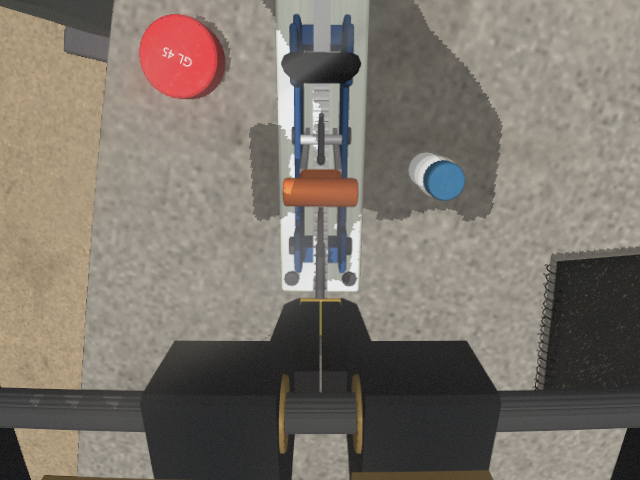

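The picture shows the trigger bar centred at (321,192), in line with the fingers at column 320, so I'll descend to z≈100 and approach.

```bash
python3 -m pendant '[[1,[0,0,40],[0,0,0]],[1,[0,0,26],[0,0,0]],[1,[0,0,0],[0,0,0]],[1,[0,0,0],[0,0,0]]]'
python3 st.py
python3 -m pendant '[[1,[10,0,0],[0,0,0]],[1,[8,0,0],[0,0,0]],[1,[4,0,0],[0,0,0]],[1,[4,0,0],[0,0,0]],[1,[4,0,0],[0,0,0]],[1,[0,0,0],[0,0,0]]]'
python3 st.py
```

```text
clock: 4.12
tool_pos: [0.5322, -0.2404, 0.1097]
eef_rot: [0.616, 0.788, 0.0, 0.002]
contact_force: [-0.9, -0.7, 0.2]
opening: 0.008
finger_force: 0.0
t 4.125 clamp pos mm [-65.6986  -3.0618 109.6797] F [-0.4316  1.0823  0.2289] open 0.00823070893047915
tool in clamp
 [[ 1.      0.0054 -0.002 ]
 [ 0.0054 -1.     -0.0028]
 [-0.002   0.0028 -1.    ]] rot to go deg(tool) [0.1606 0.1159 0.3078] q [ 0.2893  0.8165  0.0974  1.8097 -0.1432  0.5187  0.7249]
clock: 4.88
tool_pos: [0.524, -0.211, 0.108]
eef_rot: [0.616, 0.788, 0.0, 0.001]
contact_force: [1.3, -1.1, 3.0]
opening: 0.003
finger_force: 1.0
t 4.875 clamp pos mm [-35.1947  -2.0402 107.9891] F [-1.3447 -1.0248  2.9814] open 0.0034403163148046603
tool in clamp
 [[ 1.      0.0053 -0.001 ]
 [ 0.0053 -1.     -0.0009]
 [-0.001   0.0009 -1.    ]] rot to go deg(tool) [0.0498 0.0549 0.3017] q [ 0.2431  0.8032  0.0991  1.8668 -0.1547  0.4777  0.6939]
```

```bash
python3 -m pendant '[[1,[-4,0,0],[0,0,0]],[1,[0,0,8],[0,0,0]],[1,[4,0,0],[0,0,0]],[1,[4,0,0],[0,0,0]],[1,[4,0,0],[0,0,0]],[1,[4,0,0],[0,0,0]]]'; python3 st.py|head -1
python3 -m pendant '[[1,[4,0,0],[0,0,0]],[1,[4,0,0],[0,0,0]],[1,[4,0,0],[0,0,0]]]'; python3 st.py|head -1
python3 -m pendant '[[1,[4,0,0],[0,0,0]],[1,[3,0,0],[0,0,0]],[1,[3,0,0],[0,0,0]]]'; python3 st.py|head -1
```

```text
clock: 5.62
tool_pos: [0.5213, -0.2007, 0.1005]
eef_rot: [0.616, 0.788, -0.0, 0.002]
contact_force: [1.2, -7.8, 7.0]
opening: 0.003
finger_force: 3.8
t 5.625 clamp pos mm [-24.562   -1.7951 100.4902] F [-7.8605  0.666   7.0223] open 0.0029114524677713773
clock: 6.0
tool_pos: [0.5186, -0.1891, 0.1005]
eef_rot: [0.616, 0.788, -0.0, 0.002]
contact_force: [0.4, -6.8, 5.5]
opening: 0.006
finger_force: 3.8
t 6.0 clamp pos mm [-12.6223  -1.9184 100.5388] F [-6.6669  1.1809  5.4803] open 0.005655885705934569
clock: 6.38
tool_pos: [0.5163, -0.1797, 0.1003]
eef_rot: [0.616, 0.788, -0.0, 0.002]
contact_force: [3.3, -10.1, 0.5]
opening: 0.004
finger_force: 4.8
t 6.375 clamp pos mm [ -2.9722  -1.9285 100.2909] F [-10.5544  -0.796    0.5201] open 0.0036875985658294426
```

```bash
python3 -m pendant '[[1,[0,0,0],[0,0,0]],[1,[0,0,0],[0,0,0]]]'; python3 st.py|head -1
python3 -m pendant '[[1,[2,0,0],[0,0,0]],[1,[2,0,0],[0,0,0]],[1,[0,0,0],[0,0,0]]]'; python3 st.py|head -1
python3 - <<'E'
from plant import cams
import cv2
d=cams.snapshot("wrist");cv2.imwrite("pics/w2.png",d["img"][...,::-1])
E
```

```text
clock: 6.62
tool_pos: [0.5164, -0.1802, 0.1003]
eef_rot: [0.616, 0.788, -0.001, 0.002]
contact_force: [1.3, -7.8, 2.1]
opening: 0.004
finger_force: 4.1
t 6.625 clamp pos mm [ -3.4616  -1.9323 100.2953] F [-7.8375  0.5948  2.0522] open 0.0037915698453464086
clock: 7.0
tool_pos: [0.5158, -0.1779, 0.1002]
eef_rot: [0.617, 0.787, -0.001, 0.004]
contact_force: [2.8, -11.1, -1.2]
opening: 0.002
finger_force: 5.4
t 7.0 clamp pos mm [ -1.0374  -1.9323 100.1899] F [-11.4515  -0.0792  -1.1765] open 0.002444740899773631
```

View pics/w2.png

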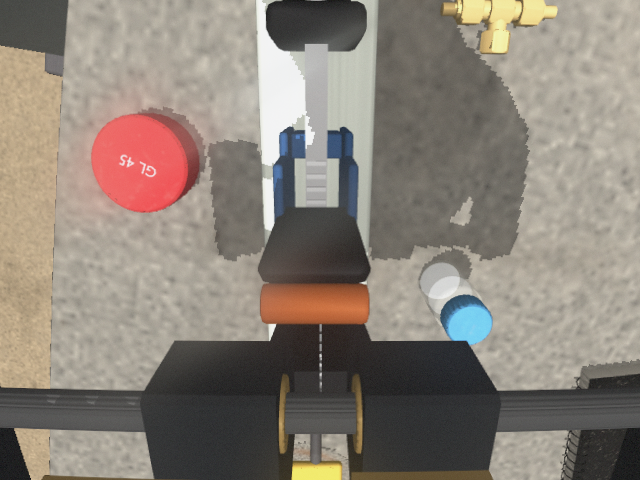

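The wrist picture shows the orange bar (315,303) nearly up against the black post (315,245), with the jaw moving at the top (317,25). I'll turn this into a trigger angle.

```bash
cat > w.py <<'E'
from plant import r,cams
from st import *
import cv2,sys
def wrist():
    s=r.get_state();d=cams.snapshot("wrist");M=R.from_quat(s["eef_rot"]).as_matrix();T=d["tool_from_camera"]
    def onz(uv,z):
        p=cv2.undistortPoints(np.array([[uv]],float),d["camera_matrix"],np.array(d["D"]))[0,0]
        c=s["tool_pos"]+M@T[:3,3];v=M@T[:3,:3]@np.array([p[0],-p[1],-1]);return B.T@(c+v*(z-c[2])/v[2]-O)*1e3
    return d["img"],onz,s
E
python3 - <<'E'
from w import *
im,onz,s=wrist()
for n,uv,z in(("bar centre",(315,303),.123),("bar front edge",(315,284),.12),("bar rear",(315,324),.12),("post front top",(315,208),.137),("jaw rear top",(317,50),.07),("jaw front",(317,2),.07)):print(n,onz(uv,z))
print(B.T@(s["tool_pos"]-O)*1e3,B.T@s["contact_force"])
E
```

```text
bar centre [ 18.9481  -0.7565 123.    ]
bar front edge [ 24.3734  -0.7359 120.    ]
bar rear [  9.459   -0.7106 120.    ]
post front top [ 54.2507  -0.9501 137.    ]
jaw rear top [100.8612  -1.1111  70.    ]
jaw front [117.8602  -1.1031  70.    ]
[ -1.0948  -1.9086 100.1748] [-11.4038  -0.6457  -1.2012]
```

```bash
python3 -m pendant '[[1,[1.5,0,0],[0,0,0]],[1,[0,0,0],[0,0,0]]]'; python3 st.py|head -1
python3 -m pendant '[[1,[1.5,0,0],[0,0,0]],[1,[0,0,0],[0,0,0]]]'; python3 st.py|head -1
```

```text
clock: 7.35
tool_pos: [0.5156, -0.1771, 0.1001]
eef_rot: [0.617, 0.787, -0.001, 0.004]
contact_force: [2.8, -12.3, -2.6]
opening: 0.006
finger_force: 6.0
t 7.35 clamp pos mm [ -0.3053  -1.9168 100.1352] F [-12.6247   0.2016  -2.6157] open 0.005667811447385721
clock: 7.6
tool_pos: [0.5153, -0.1759, 0.1]
eef_rot: [0.617, 0.787, -0.001, 0.004]
contact_force: [3.3, -13.7, -3.2]
opening: 0.004
finger_force: 6.1
t 7.6 clamp pos mm [  0.9528  -1.8718 100.0285] F [-14.0498   0.012   -3.2275] open 0.004091351903309117
```

Firm at the trigger's own stop, since the jaw can't have reached home yet. Release and take the second stroke.

```bash
python3 -m pendant '[[1,[-12,0,0],[0,0,0]],[1,[-13,0,0],[0,0,0]],[1,[-13,0,0],[0,0,0]],[1,[-13,0,0],[0,0,0]],[1,[0,0,0],[0,0,0]]]'; python3 st.py|head -1
python3 -m pendant '[[1,[10,0,0],[0,0,0]],[1,[8,0,0],[0,0,0]],[1,[5,0,0],[0,0,0]],[1,[5,0,0],[0,0,0]]]'; python3 st.py|head -1
python3 -m pendant '[[1,[5,0,0],[0,0,0]],[1,[5,0,0],[0,0,0]]]'; python3 st.py|head -1
python3 -m pendant '[[1,[4,0,0],[0,0,0]],[1,[4,0,0],[0,0,0]]]'; python3 st.py|head -1
```

```text
clock: 8.22
tool_pos: [0.5258, -0.2212, 0.0995]
eef_rot: [0.616, 0.788, -0.0, -0.0]
contact_force: [-0.3, 1.0, -0.3]
opening: 0.005
finger_force: 0.0
t 8.225 clamp pos mm [-45.5357  -1.3761  99.5334] F [ 1.0123  0.1008 -0.2932] open 0.0045616332266368515
clock: 8.72
tool_pos: [0.52, -0.1946, 0.1007]
eef_rot: [0.616, 0.788, -0.0, 0.002]
contact_force: [1.4, -3.9, 2.3]
opening: 0.004
finger_force: 1.6
t 8.725 clamp pos mm [-18.2598  -2.046  100.6695] F [-4.1121 -0.468   2.261 ] open 0.004040258223845528
clock: 8.98
tool_pos: [0.5178, -0.1851, 0.1006]
eef_rot: [0.616, 0.788, -0.0, 0.002]
contact_force: [1.1, -6.7, 3.4]
opening: 0.011
finger_force: 2.9
t 8.975 clamp pos mm [ -8.5057  -2.1365 100.5545] F [-6.7317  0.4776  3.4308] open 0.01092509201783836
clock: 9.22
tool_pos: [0.5162, -0.1786, 0.1003]
eef_rot: [0.616, 0.788, -0.001, 0.003]
contact_force: [2.8, -11.4, -1.7]
opening: 0.005
finger_force: 5.2
t 9.225 clamp pos mm [ -1.8868  -2.1477 100.3292] F [-11.7255  -0.0358  -1.6702] open 0.005245536257603472
```

```bash
cat > g.py <<'E'
from plant import cams
from h import *
import st,sys
S,T=cams.snapshot("scene"),cams.snapshot("top")
lo,hi=(55,100,40),(85,255,255)
for n,D,b in(("scene",S,(200,200,360,350)),("top",T,(210,220,410,330))):
    try:
        u,m=cen(D["img"],lo,hi,b);print(n,u.round(1),m,"cap clamp",(st.B.T@(onz(D,u,.05)-st.O)*1e3).round(1))
    except Exception as e: print(n,"hidden")
if len(sys.argv)>1:
    cv2.imwrite(sys.argv[1],np.hstack([cv2.resize(S["img"][200:350,190:350],None,fx=2.5,fy=2.5),cv2.resize(T["img"][225:335,205:365],None,fx=2.5,fy=3.409)])[...,::-1])
E
python3 -m pendant '[[1,[2,0,0],[0,0,0]],[1,[0,0,0],[0,0,0]]]'; python3 st.py|head -1
python3 g.py pics/g1.png
```

```text
clock: 9.48
tool_pos: [0.5158, -0.1769, 0.1001]
eef_rot: [0.616, 0.788, -0.001, 0.003]
contact_force: [2.2, -9.5, -2.1]
opening: 0.002
finger_force: 4.9
t 9.475 clamp pos mm [ -0.0731  -2.1748 100.1223] F [-9.7953  0.083  -2.1422] open 0.0018750891190102074
scene [231.  237.5] 12 cap clamp [136.6  15.6  50. ]
top hidden
```

View pics/g1.png

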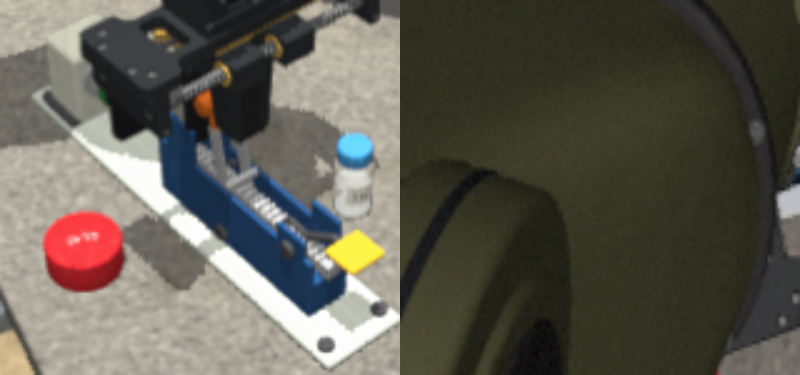

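The arm hides the cap from the fixed cameras, while the clamp and bystanders look undisturbed. I'll keep pumping and watch where the trigger goes firm.

```bash
python3 -m pendant '[[1,[-12,0,0],[0,0,0]],[1,[-13,0,0],[0,0,0]],[1,[-13,0,0],[0,0,0]],[1,[-13,0,0],[0,0,0]],[1,[0,0,0],[0,0,0]]]'|grep clock; python3 st.py|head -1
python3 -m pendant '[[1,[10,0,0],[0,0,0]],[1,[8,0,0],[0,0,0]],[1,[5,0,0],[0,0,0]],[1,[5,0,0],[0,0,0]]]'|grep clock; python3 st.py|head -1
python3 -m pendant '[[1,[4,0,0],[0,0,0]],[1,[4,0,0],[0,0,0]]]'|grep clock; python3 st.py|head -1
python3 -m pendant '[[1,[3,0,0],[0,0,0]],[1,[3,0,0],[0,0,0]]]'|grep clock; python3 st.py|head -1
python3 -m pendant '[[1,[3,0,0],[0,0,0]],[1,[3,0,0],[0,0,0]]]'|grep clock; python3 st.py|head -1
```

```text
clock: 10.2
t 10.2 clamp pos mm [-48.7124  -1.4166  99.5469] F [-0.1521 -0.0881  0.3353] open 0.0026851574089278686
clock: 10.7
t 10.7 clamp pos mm [-22.7544  -2.1072 100.8947] F [-9.4674  1.8849  6.8417] open 0.0027119913769350244
clock: 10.95
t 10.95 clamp pos mm [-16.2294  -2.114  101.3675] F [-9.5941  1.6923  8.0325] open 0.005060103364949089
clock: 11.2
t 11.2 clamp pos mm [ -9.3447  -2.179  101.2249] F [-8.778   1.8257  7.6171] open 0.007214865373510938
clock: 11.45
t 11.45 clamp pos mm [ -4.3053  -2.2027 101.1285] F [-10.1405   0.1714   2.2785] open 0.007233737176701708
```

```bash
python3 -m pendant '[[1,[2,0,0],[0,0,0]],[1,[2,0,0],[0,0,0]],[1,[0,0,0],[0,0,0]]]'|grep clock; python3 st.py|head -1
python3 -m pendant '[[1,[1.5,0,0],[0,0,0]],[1,[0,0,0],[0,0,0]]]'|grep clock; python3 st.py|head -1
python3 -m pendant '[[1,[-12,0,0],[0,0,0]],[1,[-13,0,0],[0,0,0]],[1,[-13,0,0],[0,0,0]],[1,[-13,0,0],[0,0,0]],[1,[0,0,-60],[0,0,0]],[1,[0,0,-50],[0,0,0]],[1,[0,0,0],[0,0,0]],[1,[0,0,0],[0,0,0]]]'|grep clock; python3 st.py|head -1
python3 - <<'E'
from w import *
im,onz,s=wrist()
cv2.imwrite("pics/w3.png",im[...,::-1])
E
python3 g.py
```

```text
clock: 11.82
t 11.825 clamp pos mm [  0.3337  -2.2065 100.5376] F [-9.401  -0.1171  0.434 ] open 0.006896257026350803
clock: 12.08
t 12.075 clamp pos mm [  0.8765  -2.3241 100.5236] F [-10.9133   0.4563  -0.0594] open 0.005346145350043558
clock: 13.08
t 13.075 clamp pos mm [-44.6482  -1.311  209.104 ] F [0.072  0.5314 0.0133] open 0.0035751687975603434
scene [230.6 228.7] 68 cap clamp [156.8   2.1  50. ]
top hidden
```

View pics/w3.png

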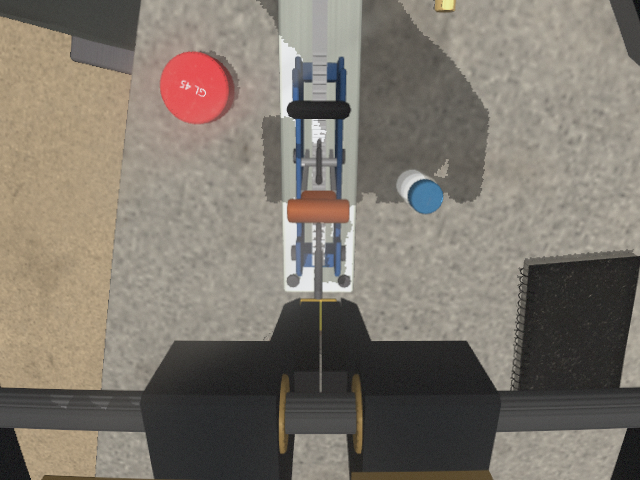

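The wrist view shows the trigger back at rest (318,211) but not the jaw. The scene camera can see part of the cap again, so I'll look there.

```bash
python3 - <<'E'
from plant import cams
import cv2,numpy as np
a=cv2.imread("pics/scene.png")[190:330,190:350];b=cams.snapshot("scene")["img"][190:330,190:350,::-1]
cv2.imwrite("pics/c1.png",cv2.resize(np.hstack([a,b]),None,fx=2.5,fy=2.5,interpolation=cv2.INTER_CUBIC))
E
```

```text
(no output)
```

View pics/c1.png

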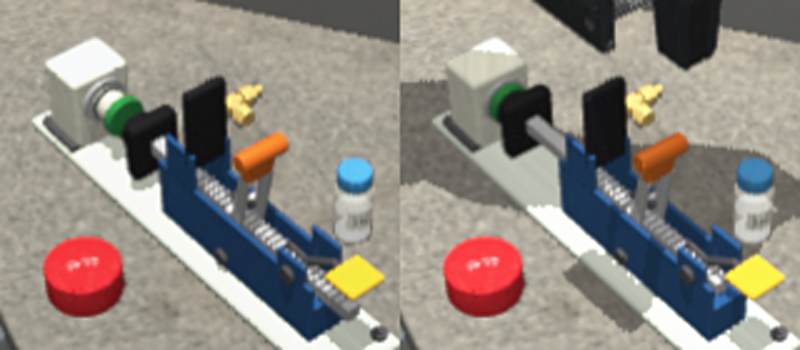

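The left half is the start and the right half is now. The cap has moved most of the way, but there is still a visible gap to the holder around (492,100). So I'll lower again and take a careful stroke.

```bash
python3 -m pendant '[[1,[0,0,50],[0,0,0]],[1,[0,0,45],[0,0,0]],[1,[0,0,14],[0,0,0]],[1,[0,0,0],[0,0,0]],[1,[10,0,0],[0,0,0]],[1,[8,0,0],[0,0,0]],[1,[4,0,0],[0,0,0]],[1,[2,0,0],[0,0,0]]]'|grep clock; python3 st.py|head -1
python3 -m pendant '[[1,[3,0,0],[0,0,0]],[1,[3,0,0],[0,0,0]]]'|grep clock; python3 st.py|head -1
python3 -m pendant '[[1,[3,0,0],[0,0,0]],[1,[3,0,0],[0,0,0]]]'|grep clock; python3 st.py|head -1
```

```text
clock: 14.28
t 14.275 clamp pos mm [-25.6261  -2.9773 103.0059] F [-10.6599  -0.1824   3.3705] open 0.0027118309773255214
clock: 14.52
t 14.525 clamp pos mm [-22.6437  -3.0067 103.4117] F [-15.2516   1.9339   4.1879] open 0.005301054652125597
clock: 14.78
t 14.775 clamp pos mm [-19.0658  -3.0233 103.7861] F [-18.8832   2.4904   3.5697] open 0.004829923525749669
```

```bash
python3 -m pendant '[[1,[-1.5,0,0],[0,0,0]],[1,[0,0,0],[0,0,0]]]'|grep clock; python3 st.py|head -1
python3 -m pendant '[[1,[0,0,0],[0,0,0]],[1,[0,0,0],[0,0,0]]]'|grep clock; python3 st.py|head -1; python3 g.py
```

```text
clock: 15.02
t 15.025 clamp pos mm [-19.7762  -2.9959 103.7017] F [-15.8345   0.9873   4.1843] open 0.009200086055956269
clock: 15.28
t 15.275 clamp pos mm [-19.7739  -3.0027 103.688 ] F [-16.8181   1.8187   4.1372] open 0.0037066919366550806
scene [228.1 230.9] 37 cap clamp [154.7   9.2  50. ]
top hidden
```

Firm early in the stroke at about 16.5 N static, well above the 6–10 N that moves the cartridge, so it's home. Hold, then let go, rise, and look.

```bash
python3 -m pendant '[[1,[0,0,0],[0,0,0]],[1,[0,0,0],[0,0,0]],[1,[0,0,0],[0,0,0]],[1,[0,0,0],[0,0,0]]]'|grep clock; python3 st.py|head -1
python3 -m pendant '[[1,[0,0,0],[0,0,0]],[1,[0,0,0],[0,0,0]],[1,[0,0,0],[0,0,0]],[1,[0,0,0],[0,0,0]],[1,[0,0,0],[0,0,0]],[1,[0,0,0],[0,0,0]]]'|grep clock; python3 st.py|head -1
python3 -m pendant '[[1,[-10,0,0],[0,0,0]],[1,[-10,0,0],[0,0,0]],[1,[-10,0,0],[0,0,0]],[1,[0,0,-55],[0,0,0]],[1,[0,0,-55],[0,0,0]],[1,[0,0,0],[0,0,0]],[1,[0,0,0],[0,0,0]]]'|grep clock; python3 st.py|head -1
python3 - <<'E'
from plant import cams
import cv2,numpy as np
a=cv2.imread("pics/scene.png")[190:330,190:350];b=cams.snapshot("scene")["img"][190:330,190:350,::-1]
cv2.imwrite("pics/c2.png",cv2.resize(np.hstack([a,b]),None,fx=2.5,fy=2.5,interpolation=cv2.INTER_CUBIC))
E
```

```text
clock: 15.88
t 15.875 clamp pos mm [-19.7915  -2.994  103.6906] F [-16.4558   0.824    4.6427] open 0.003533731464468431
clock: 16.62
t 16.625 clamp pos mm [-19.7834  -3.0007 103.6926] F [-16.7266   0.9655   3.7113] open 0.006016977810874834
clock: 17.5
t 17.5 clamp pos mm [-39.3777  -1.3293 210.0979] F [ 0.1761  0.0655 -0.042 ] open 0.005303330729626412
```

View pics/c2.png

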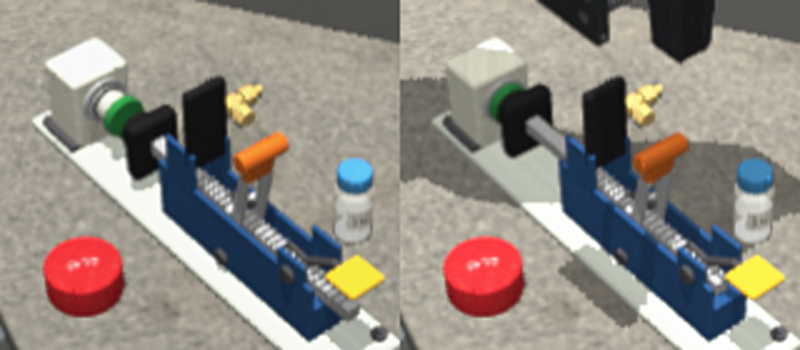

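The right half matches the previous look, with the trigger back at rest. I'll check the cap travel numerically from its mask edges.

```bash
python3 - <<'E'
from plant import cams
from h import *
import st
S=cams.snapshot("scene");a=cv2.imread("pics/scene.png")[...,::-1];T=np.array(S["camera_from_world"])
def proj(c):
    p=T@np.r_[st.O+st.B@np.array(c)/1e3,1];p=p[:3]*[1,-1,-1]
    return cv2.projectPoints(p.reshape(1,3),np.zeros(3),np.zeros(3),S["camera_matrix"],np.array(S["D"]))[0].ravel()
print("px per 20mm",proj([153,0,46])-proj([133,0,46]))
E=[]
for im in(a,S["img"]):
    h=cv2.cvtColor(np.ascontiguousarray(im[200:260,200:270]),cv2.COLOR_RGB2HSV);m=cv2.inRange(h,(50,70,25),(90,255,255))
    # column at which green begins, per row relative
    ys,xs=np.nonzero(m);print(len(xs),"left",xs.min()+200,"top",ys.min()+200,"right",xs.max()+200,"bottom",ys.max()+200)
# rear-edge template: left/top boundary correlation
m=[cv2.inRange(cv2.cvtColor(np.ascontiguousarray(i[200:260,200:270]),cv2.COLOR_RGB2HSV),(50,70,25),(90,255,255)) for i in(a,S["img"])]
for k in m:
    ys,xs=np.nonzero(k);print("min x+y",np.sort(xs+ys)[:3]+400,{int(y)+200:int(xs[ys==y].min())+200 for y in np.unique(ys)})
E
```

```text
px per 20mm [-6.4626 -5.5271]
155 left 231 top 228 right 246 bottom 244
83 left 226 top 223 right 239 bottom 237
min x+y [466 466 466] {228: 240, 229: 238, 230: 236, 231: 235, 232: 234, 233: 234, 234: 233, 235: 232, 236: 232, 237: 231, 238: 231, 239: 232, 240: 232, 241: 232, 242: 233, 243: 235, 244: 237}
min x+y [455 455 455] {223: 233, 224: 231, 225: 230, 226: 229, 227: 228, 228: 227, 229: 227, 230: 226, 231: 226, 232: 226, 233: 226, 234: 226, 235: 226, 236: 227, 237: 228}
```

The cap moved about 18 mm (±1.5), and the trigger held at 16.5 N without creeping, so the cartridge is home. Next is the release lever.

```bash
python3 -m pendant '[[1,[-36,0,0],[0,0,0]],[1,[-37,0,0],[0,0,0]],[1,[0,-1,45],[0,0,0]],[1,[0,0,45],[0,0,0]],[1,[0,0,25],[0,0,0]],[1,[0,0,0],[0,0,0]],[1,[0,0,0],[0,0,0]]]'|grep clock; python3 st.py|head -1
```

```text
clock: 18.48
t 18.475 clamp pos mm [-113.8342   -1.2937   95.8579] F [-0.2153 -0.5539  0.7956] open 0.006236574680061465
```

```bash
python3 -m pendant '[[1,[0,0,6],[0,0,0]],[1,[0,0,6],[0,0,0]],[1,[0,0,4],[0,0,0]],[1,[0,0,4],[0,0,0]]]'|grep clock; python3 st.py|head -1
python3 -m pendant '[[1,[0,0,4],[0,0,0]],[1,[0,0,4],[0,0,0]],[1,[0,0,0],[0,0,0]]]'|grep clock; python3 st.py|head -1
python3 -m pendant '[[1,[0,0,2],[0,0,0]],[1,[0,0,0],[0,0,0]]]'|grep clock; python3 st.py|head -1
```

```text
clock: 18.98
t 18.975 clamp pos mm [-114.9035   -1.3962   75.9325] F [-2.3979  0.7751  3.2875] open 0.008358743617301857
clock: 19.35
t 19.35 clamp pos mm [-116.2511   -1.5547   69.2129] F [-3.8933  1.9868 10.467 ] open 0.005864429388141221
clock: 19.6
t 19.6 clamp pos mm [-116.3028   -1.6416   68.8351] F [-2.7177  3.4133 22.1658] open 0.006994104353623085
```

```bash
python3 -m pendant '[[1,[0,0,-1.5],[0,0,0]],[1,[0,0,0],[0,0,0]],[1,[0,0,0],[0,0,0]],[1,[0,0,0],[0,0,0]],[1,[0,0,0],[0,0,0]],[1,[0,0,0],[0,0,0]],[1,[0,0,0],[0,0,0]],[1,[0,0,0],[0,0,0]]]'|grep clock; python3 st.py|head -1
python3 -m pendant '[[1,[0,0,0],[0,0,0]],[1,[0,0,0],[0,0,0]],[1,[0,0,0],[0,0,0]],[1,[0,0,0],[0,0,0]],[1,[0,0,0],[0,0,0]],[1,[0,0,0],[0,0,0]]]'|grep clock; python3 st.py|head -1
python3 - <<'E'
from plant import cams
from h import *
import st
a=cv2.imread("pics/scene.png")[190:330,190:350];D=cams.snapshot("scene");b=D["img"][190:330,190:350,::-1]
cv2.imwrite("pics/c3.png",cv2.resize(np.hstack([a,b]),None,fx=2.5,fy=2.5,interpolation=cv2.INTER_CUBIC))
m=cv2.inRange(cv2.cvtColor(np.ascontiguousarray(D["img"][200:260,200:270]),cv2.COLOR_RGB2HSV),(50,70,25),(90,255,255))
ys,xs=np.nonzero(m);print(len(xs),xs.min()+200,ys.min()+200,xs.max()+200,ys.max()+200,xs.mean()+200,ys.mean()+200)
E
```

```text
clock: 20.6
t 20.6 clamp pos mm [-116.2701   -1.5795   69.1212] F [-3.416   2.0186 12.6706] open 0.0004810695317798351
clock: 21.35
t 21.35 clamp pos mm [-116.2799   -1.5734   69.1158] F [-4.103   2.5662 13.3668] open 0.003922651327025813
187 226 223 240 239 233.0855614973262 230.84491978609626
```

View pics/c3.png

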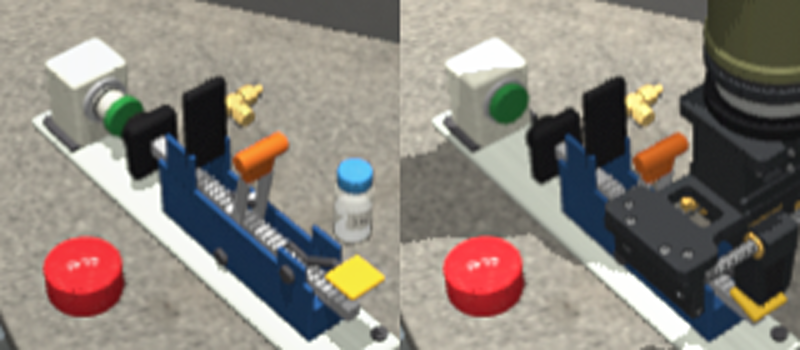

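The right half shows the cap seated against the holder at (508,102) and the jaw run all the way back at (553,145), slightly further than at the start. I'll lift off and check that the jaw stays put.

```bash
python3 -m pendant '[[1,[0,0,-10],[0,0,0]],[1,[0,0,-20],[0,0,0]],[1,[0,0,-50],[0,0,0]],[1,[0,0,-50],[0,0,0]],[1,[0,0,0],[0,0,0]],[1,[0,0,0],[0,0,0]]]'; python3 g.py
python3 -c "
from plant import r
print(r.finish_job())"
```

```text
clock: 22.15
tool_pos: [0.5412, -0.2864, 0.197]
eef_rot: [0.615, 0.788, 0.0, -0.001]
contact_force: [-0.8, 1.0, -1.2]
opening: 0.004
finger_force: 0.0
scene [233.1 230.8] 180 cap clamp [149.3   2.1  50. ]
top [246.3 297. ] 87 cap clamp [151.2  -0.1  50. ]
the job is handed in; nothing more can be done
None
```

I pressed the cartridge home, held the trigger at about 16.5 N for about 1.5 s, ran the jaw fully back with the release lever, and handed the job in at about 22 s. One brief reading on the final stroke reached 18.9 N, under the 20 N limit, and the bystanders looked undisturbed in the camera views.

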